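# Refit the dial knob on the pastry warmer

## Task

A knob has come off the pastry warmer: pick up the loose black bar knob from the bench, line its D-shaped bore up with the bare D-spindle by feel, and push it straight on, firmly but without forcing it, until it snaps fully home. Then turn it so that its pointed nose points to the off rib on the dial plate, and let go. Leave everything else where it is.

Things in the scene. Friction and masses are not known exactly. Their poses are not given: they have to be found in the camera images.
- knob: The loose black plastic bar knob, standing right way up on the bench: 38 mm high, 32 mm wide across two flat parallel sides (along its y; flat from x = -21 to +18 mm over the full height: grip these), tail at x = -26 mm, pointed nose at x = +34 mm; 40 to 85 g. Origin: centre of its underside, on the bore's axis; z up, x towards the nose.
- knob_lips (a point): On the knob's axis, 6.6 mm above its underside. The bore opens downward, 21 mm deep, D-shaped: radius 9.4 mm with a flat 2.9 mm from the axis on the nose (+x) side. Snap lips on its +y and -y walls fill the first 6.6 mm, up to this point; behind them those walls step back 1.6 mm.
- knob_nose (a point): Tip of the knob's pointed nose: 34 mm from its axis along its +x, 30 mm above its underside.
- dial: The bare dial on the warmer's front deck: a fixed steel plate 68 mm across, 3 mm thick, with the spindle upright in its middle (stem under the collar: 30 mm across, 12 mm high). Origin: underside of the plate on the spindle's axis, 60 mm above the bench; z up; x from the spindle to the off rib. Pressing knob and dial together with over 50 N (all their contacts added up) breaks them.
- off_rib (a point): Top of the off rib, a raised rib 10 x 5 mm, 6 mm high, at the plate's far edge, 38 mm from the spindle along the dial's x. At off, the nose of a fitted knob points at it. The spindle turns about z, friction about 0.12 N m, between stops 0.12 rad anticlockwise and 2.9 rad clockwise of off (seen from above). Fitted, the knob has about 0.1 rad of play on it.
- spindle_top (a point): Centre of the spindle's top (unpressed), 36.2 mm over the dial's origin. The spindle: steel D-shaft, radius 8.5 mm, one flat 2 mm from the axis. Its turn angle is NOT measured, only seen or felt: 0.5 to 2.6 rad clockwise of off at first. Pressed lightly, a misaligned knob rides on top, turns without it; when flats agree (within some 0.1 rad) it springs into the bore.
- catches (a point): On the spindle's axis, 27.2 mm over the dial's origin: level of two sprung catch balls (6 mm across) that stand 2 mm out of the spindle's two sides, about a quarter turn from the flat. With the flats agreed the top 6 mm of spindle enter freely; then the knob's lips must be pushed over the balls, some 15 N, and it snaps home.
- spindle_home (a point): On the spindle's axis, 18 mm over the dial's origin: top of the spindle's collar (25 mm across, unpressed), where the knob's underside rests when home. Spindle and collar are sprung: they sink up to 4 mm under a push (4 N to start, 10 N at 4 mm, then a hard stop) and rise again when let go.
- dial_fitted: The other dial of the warmer, fixed, the same but with its knob on (top 56 mm above its origin); leave it. It stands 170 mm from the bare dial along the warmer's y; which one is left or right varies.
- warmer: The pastry warmer, fixed: a metal box 280 mm (x) by 360 mm (y). Origin: centre of its underside; the dials stand on its front deck (60 mm high, at x = -95 mm, y = +85 and -85 mm); behind the deck is the warming plate, 80 mm high.
- jug: Steel cup, 90 mm high, 90 mm across, standing on the warming plate. Origin: centre of its underside. Leave it.
- bowl: Steel bowl, 120 mm across, 55 mm high, on the bench. Origin: centre of its underside. Leave it.
- jar: Glass jar, 70 mm across, 100 mm high, on the bench. Origin: centre of its underside. Leave it.
- brush: Pastry brush with black handle lying on the bench along its x, about 20 mm high. Leave it.
- scraper: Steel dough scraper lying flat, 127 mm (x) by 140 mm (y), 12 mm high. Origin: centre of its underside. Leave it.
- measure: White plastic measuring cup, 64 mm across, 50 mm high, on the bench. Origin: centre of its underside. Leave it.
There are look-alikes about, which are no part of the job. Leave any orange look-alike of the knob alone.

How it is judged:
On the way, in this order (a step that is already met when the one before it is completed fails the run):
1. the knob is pushed onto the bare spindle, down past its snap (horizontal distance between knob and dial below 0.004 m and z of knob in the frame of dial below 0.02 m and angle between knob's own z axis and vertical below 0.15 rad), for 0.2 s.
2. the fitted knob is turned to off (z of knob in the frame of dial below 0.02 m and x of knob_nose in the frame of dial above 0.025 m and y of knob_nose in the frame of dial between -0.008 and 0.008 m), for 0.2 s.
At the end, for the whole second after the job is handed in: The knob sits snapped on the bare spindle, released, at rest, upright, within 4 mm of its axis, underside 16.5 to 20 mm above the dial origin (spindle sprung up), nose within 8 mm sideways (0.24 rad) of the off rib's direction (all of step 2 and horizontal distance between knob and dial below 0.004 m and z of knob in the frame of dial above 0.0165 m and angle between knob's own z axis and vertical below 0.15 rad and linear speed of knob below 0.02 m/s); the robot touches nothing.
It fails at once if knob and dial pressed together with more than 50 N (contact force between knob and dial above 50 N).
It fails at once if the robot pushes the warmer or a dial itself with more than 20 N (contact force between any of the arm, the fingers and warmer above 20 N or contact force between any of the arm, the fingers and dial above 20 N or contact force between any of the arm, the fingers and dial_fitted above 20 N).
It fails at once if a bystander moved by more than 20 mm (distance of any of jug, bowl, jar, brush, scraper, measure from where it was at the start of the episode above 0.02 m).
It also fails if it takes over 67 s, if anything falls off the work surface, if the arm or the gripper's body presses on something with over 40 N, if the wrist force passes 120 N, or if a joint passes its speed limit or range.

## Robot

A 7-joint arm with a two-finger parallel gripper is mounted at the origin on the work surface. World frame = base frame: x ahead of the robot, y to its left, z up, the work surface at z = 0. Lengths are in m, angles in rad, forces in N, time in s.
With the tool pointing down it reaches from about 0.4 to 0.85 m from the base axis. Payload 4.5 kg.
Tool frame: the origin (TCP) lies midway between the tips of the shut fingers; the grasp point (between the pads) lies 19 mm behind it; z points along the fingers, y is the direction in which the jaws open and shut (so a half turn about z gives the same grasp; the last joint's range is limited). The gripper opens to 88 mm and grips with 3 to 60 N. Pads are 18 mm wide; open, the fingers measure 123 mm over their backs; the gripper's body (75 mm by 187 mm) begins 45 mm behind the grasp point.
Start: joints at [1.155, 0.689, -0.195, 1.565, 0.157, 0.902, -0.215], TCP at [0.272, -0.563, 0.239] pointing down, gripper open.
Joint ranges: [-3.01, 3.01], [-0.46, 2.08], [-1.47, 1.51], [0.13, 2.56], [-1, 4.14], [0.04, 2.09], [-2.66, 2.66]. Speed limits (rad/s): [2.57, 2.57, 3.14, 3.14, 3.14, 3.14, 3.14].

## Interface

Orientations are given as a unit quaternion [x, y, z, w].
In Python, from plant import r gives the robot as it stands. The module is installed in compiled form; this text tells all that it offers.
- The arm moves only by the shell command python3 -m jog 'ROWS' [FORCE]. ROWS is JSON, a list of rows, each an object with "translation": the shift along the tool's x, y, z in units of 40 mm (1.0 is 40 mm), a list of three; "twist": the turn about the tool's z in units of 6 degrees (1.0 is 6 degrees); "claw": the opening in per cent of the stroke, from 0 (shut) to 100 (fully open). A call has 1 to 20 rows; each row shifts and turns the commanded pose from where the row before left it, along the tool's axes as they then stand; what a row does not reach is not made up. A row lasts 1/12 s, in which the tool goes at most 41.7 mm and 7.16 degrees, less where a joint would pass 70% of its speed; a pose out of reach is approached as far as the arm can. A call is refused whole if a number of a shift passes 1 or a number of a turn 1, either way. A call with a gripper value outside its range is refused whole. The fingers move at their own pace and stop on an object; FORCE is the grip in N (left out, the last holds). Time passes only in rows, so rows that do not move let the fingers close. It gives the time, the measured TCP pose, the force and the opening at its end, in the units of the state.
- r.get_state(): the state, without advancing time (a new reading comes with each control period).
- r.snapshot(name): name is "side" or "top"; returns a dict with "img" (420x560x3 uint8, red, green, blue), "fx", "fy", "cx", "cy" (pixels), "dist_coeffs" ([k1, k2, p1, p2, k3] as OpenCV has them; the pictures are not rectified), "origin" and "rotation" of the camera in the world. Camera axes: x right, y up, looking along -z (the intrinsics and any distortion apply to the point x, -y, -z); pixel columns grow to the right and rows downward; lengths in m; the calibration is good to about 2 mm. A picture is of the moment at which its call begins. There is no depth.
- r.finish_job(): hands the job in, once; it reports no verdict.
Trained networks look in the newest picture that a camera, given by its name, has taken for a name from the list of things; names that differ only in an ending like _2 or _b are one class to them, and where a whole thing is asked for, a point or a joint stands for the part that bears it (a point fixed in the world has none). Each returns a list of dicts, best first, with "confidence" (0 to 1); they miss things now and then, are a little off and sometimes report something else, mostly with a low value. They report only what shows in the picture. A call takes as long as a camera call. They do not tell look-alikes from the thing itself.
- r.spot_in(label, camera): "rect" ([left, top, right, bottom] in pixels, round what is visible of it).
- r.spot_point(label, camera): "location" ([row, column] in pixels: a listed point, or the origin of a listed thing).
The state is a dict: "clock": time; "q": joint angles; "qd": joint speeds; "joint_torque": joint torques, N m; "tool_pos": TCP position; "eef_rot": TCP orientation; "contact_force": force on the tool from outside, world axes, zero at the start; "moment": the same for the moment, N m; "opening": opening from 0.0 (shut) to 1.0 (fully open).
Only numpy, scipy, OpenCV 4.12 (cv2) and the standard library are available. Lean on these libraries where they do the work, as an engineer would, in place of code of your own. Each camera call takes 0.05 s, during which the arm holds its last target. There are 200 camera calls.

## Working session

There is one attempt and no reset: what is moved stays moved. The work goes in short steps, Python scripts to look and compute and a shell command to move; the robot and the scene stay as the last step left them, time stands still between calls to the robot, and variables do not carry over. Pictures are saved under pics/ and viewed, about 8 in all and at most 12, crops included, and the job is handed in when it is done.

```bash
mkdir -p pics
cat > h.py <<'E'
import numpy as np, cv2
from plant import r
def K(s): return np.array([[s['fx'],0,s['cx']],[0,s['fy'],s['cy']],[0,0,1.]])
def ray(s,row,col):
    p=cv2.undistortPoints(np.array([[[col,row]]],float),K(s),np.array(s['dist_coeffs'],float))[0,0]
    d=np.array(s['rotation'])@np.array([p[0],-p[1],-1.]); return np.array(s['origin']),d/np.linalg.norm(d)
def atz(s,row,col,z):
    o,d=ray(s,row,col); return o+d*(z-o[2])/d[2]
def proj(s,P):
    c=(np.atleast_2d(P)-np.array(s['origin']))@np.array(s['rotation']); c=c*[1,-1,-1]
    return cv2.projectPoints(c,np.zeros(3),np.zeros(3),K(s),np.array(s['dist_coeffs'],float))[0][:,0]
def tri(a,b):
    (o1,d1),(o2,d2)=a,b; A=np.stack([d1,-d2],1); t=np.linalg.lstsq(A,o2-o1,rcond=None)[0]
    p,q=o1+t[0]*d1,o2+t[1]*d2; return (p+q)/2,np.linalg.norm(p-q)
def save(s,n,crop=None,f=1):
    im=s['img'][:,:,::-1]
    if crop: l,t,rr,b=crop; im=im[t:b,l:rr]
    cv2.imwrite('pics/'+n+'.png',cv2.resize(im,None,fx=f,fy=f,interpolation=cv2.INTER_CUBIC))
E
python3 - <<'E'
from h import *
S={}
for c in('top','side'):
    s=S[c]=r.snapshot(c); save(s,c+'0'); print(c,np.round(s['origin'],3),s['fx'])
    for l in('knob','knob_nose','knob_lips','dial','off_rib','spindle_top','catches','spindle_home','dial_fitted','warmer'):
        print(l,[(np.round(x['location']).tolist(),round(x['confidence'],2)) for x in r.spot_point(l,c)[:3]],[(np.round(x['rect']).tolist(),round(x['confidence'],2)) for x in r.spot_in(l,c)[:3]] if l in('knob','dial') else '')
print(r.get_state())
import pickle; pickle.dump({k:{a:b for a,b in v.items()} for k,v in S.items()},open('S0.pkl','wb'))
i=np.hstack([S['top']['img'],S['side']['img']])[:,:,::-1]
E
```

```text
top [ 0.377 -0.15   1.121] 488.38139273576786
knob [([204.0, 386.0], 0.89), ([291.0, 375.0], 0.74), ([266.0, 336.0], 0.62)] [([328.0, 253.0, 350.0, 280.0], 0.94), ([377.0, 196.0, 399.0, 217.0], 0.83), ([368.0, 277.0, 388.0, 302.0], 0.65)]
knob_nose [([236.0, 384.0], 0.93), ([282.0, 338.0], 0.91), ([210.0, 370.0], 0.83)] 
knob_lips [([207.0, 382.0], 0.85), ([254.0, 373.0], 0.82), ([264.0, 335.0], 0.74)] 
dial [([218.0, 207.0], 0.84)] [([192.0, 200.0, 217.0, 233.0], 0.91), ([113.0, 106.0, 160.0, 157.0], 0.22)]
off_rib [([201.0, 205.0], 0.66)] 
spindle_top [([286.0, 439.0], 0.73), ([212.0, 201.0], 0.58), ([214.0, 199.0], 0.5)] 
catches [([216.0, 202.0], 0.93)] 
spindle_home [([216.0, 204.0], 0.55)] 
dial_fitted [([206.0, 131.0], 0.73), ([161.0, 347.0], 0.4)] 
warmer [([177.0, 184.0], 0.84)] 
side [0.304 0.579 0.731] 460.69461473420114
knob [([184.0, 280.0], 0.85), ([203.0, 354.0], 0.84), ([216.0, 317.0], 0.76)] [([306.0, 180.0, 331.0, 201.0], 0.93), ([341.0, 186.0, 365.0, 206.0], 0.79), ([308.0, 202.0, 337.0, 226.0], 0.74)]
knob_nose [([190.0, 338.0], 0.78), ([183.0, 282.0], 0.72), ([18
[... 424 characters left out ...]
q': array([ 1.15479792,  0.68910113, -0.19458516,  1.56529742,  0.15730539,
        0.90249901, -0.21511022]), 'qd': array([-9.65605988e-04,  7.87754416e-05, -8.55261771e-05,  3.97060694e-04,
       -5.46909253e-04, -1.69647324e-03, -6.06987828e-04]), 'joint_torque': array([ 3.05160702e-04, -5.27489734e+01, -1.26715712e+00, -1.53739858e+01,
       -5.18948911e-02, -5.55745937e-04,  7.45822740e-05]), 'tool_pos': array([ 0.27176536, -0.56284959,  0.23874232]), 'eef_rot': array([9.74816175e-01, 2.23009917e-01, 8.07398069e-06, 3.84744174e-05]), 'contact_force': array([ 0.31080249, -0.14112042, -0.67123239]), 'moment': array([-0.00722351,  0.02460648,  0.00341216]), 'opening': 0.9991291332684769}
```

View both.

Run:
```python
from h import *
import pickle; S=pickle.load(open('S0.pkl','rb'))
save(S['top'],'t1',(90,90,460,340),2.1)
save(S['side'],'s1',(180,150,440,340),3)
```

```text
(no output)
```

View pics/t1.png

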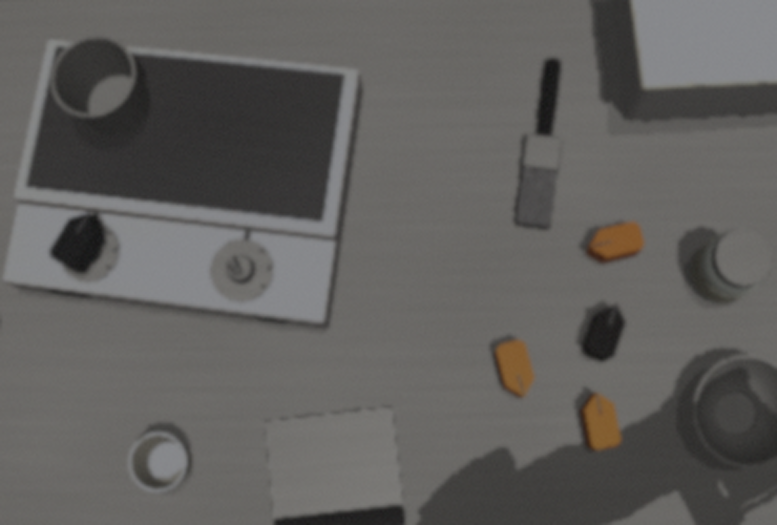

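View pics/s1.png

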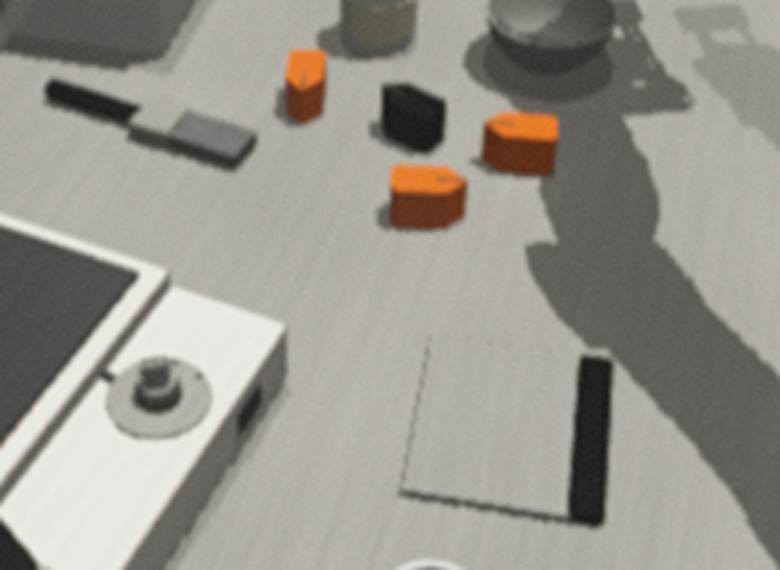

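```bash
cat > fit.py <<'E'
from h import *
import pickle
from scipy.optimize import differential_evolution,minimize
OUT=np.array([[-26,-10],[-26,10],[-21,16],[18,16],[34,0],[18,-16],[-21,-16]])/1e3
def knobpts(x,y,a,z0=0):
    R=np.array([[np.cos(a),-np.sin(a)],[np.sin(a),np.cos(a)]]); o=OUT@R.T+[x,y]
    return np.vstack([np.c_[o,np.full(7,z0)],np.c_[o,[z0+.038]*4+[z0+.032]+[z0+.038]*2]])
def hull(s,P): return cv2.convexHull(proj(s,P).astype(np.float32))
def mask(s,box,th=45):
    im=s['img'].astype(int); m=(im.max(2)<th).astype(np.uint8); q=np.zeros_like(m); l,t,rr,b=box; q[t:b,l:rr]=m[t:b,l:rr]; return q
def cost(p,ms):
    c=0
    for s,m in ms:
        f=np.zeros((m.shape[0]*4,m.shape[1]*4),np.uint8); h=hull(s,knobpts(*p)); cv2.fillConvexPoly(f,np.round((h+.5)*4).astype(int),255)
        f=cv2.resize(f,m.shape[::-1],interpolation=cv2.INTER_AREA)/255.
        c+=np.abs(f-m).sum()/m.sum()
    return c
E
python3 - <<'E'
from fit import *
S=pickle.load(open('S0.pkl','rb'))
mt=mask(S['top'],(362,228,394,266)); ms=mask(S['side'],(302,172,334,206))
print(mt.sum(),ms.sum(), S['top']['img'].max(2)[232:264,366:392:2])
c=atz(S['top'],249,377,.02); print(c)
for ms_ in ([(S['top'],mt)],[(S['side'],ms)],[(S['top'],mt),(S['side'],ms)]):
    R=differential_evolution(cost,[(c[0]-.02,c[0]+.02),(c[1]-.02,c[1]+.02),(-1.2,1.2)],args=(ms_,),seed=1,maxiter=40,popsize=12); print(R.x.round(4),R.fun)
for c_,px in(('top',[(90+9,0)]),):pass
s=S['top']
f=lambda u,v:(v/2.1+90,u/2.1+90)
for n,u,v,z in(('plate',242,270,.063),('rib',248,235,.066),('fl',5,283,.06),('fr',326,325,.06),('br',335,237,.06)): print(n,atz(s,*f(u,v),z).round(4))
T,D=S['top'],S['side']
for n,a,b in(('spt',(212,201),(271,231)),('cat',(216,202),(274,233)),('home',(216,204),(277,233)),('dial',(218,207),(281,230))): print(n,tri(ray(T,*a),ray(D,*b)))
def z(s,b): return cv2.resize(s['img'][b[1]:b[3],b[0]:b[2]],(390,390),interpolation=cv2.INTER_CUBIC)
im=np.hstack([z(T,(186,195,226,235)),z(D,(213,259,253,299))])
im=np.clip(im*1.3,0,255).astype(np.uint8)
cv2.imwrite('pics/z1.png',im[:,:,::-1])
E
```

```text
303 313 [[107 108 106 107 104 100 102 107 106 107 106 106 107]
 [107 106 106 105 100  90  97 104 104 104 107 107 108]
 [107 106 106 103  90  78  84  97  95  99 105 106 107]
 [107 104 100  94  76  68  71  82  78  90 106 105 107]
 [106  98  88  79  70  63  57  60  61  79 104 105 104]
 [105  94  75  69  60  54  45  41  53  68  98 106 106]
 [106  91  67  61  53  43  36  39  50  55  93 105 106]
 [105  92  68  58  43  34  32  43  51  44  88 104 106]
 [105  89  66  48  33  28  34  42  48  38  75 104 106]
 [104  86  62  40  28  32  33  50  46  34  64 102 107]
 [104  76  59  33  30  31  34  52  42  32  54  97 107]
 [ 98  72  54  31  31  31  34  51  40  33  48  95 104]
 [ 91  67  48  31  29  33  35  43  36  32  48  94 105]
 [ 84  66  44  27  31  31  32  36  32  29  54  97 106]
 [ 80  64  40  29  34  29  31  33  30  32  63 102 108]
 [ 74  62  37  30  32  32  33  34  32  36  75 103 108]
 [ 73  55  31  32  34  31  30  31  31  37  83 104 106]
 [ 70  50  29  32  31  33  32  34  32  41  88 106 107]
 [ 66  45  30  32  33  35  33  34  32  48  95 106 107]
 [ 65  40  29  31  32  30  31  31  33  57 101 1
[... 486 characters left out ...]
108 108 107 106]
 [105 100  90  82  67  52  70  93 103 106 107 107 106]
 [107 105 102 101  90  82  94 105 107 109 107 107 106]
 [109 107 107 107 102 101 105 108 109 110 108 109 107]]Traceback (most recent call last):
  File "<stdin>", line 5, in <module>
  File "h.py", line 8, in atz
    o,d=ray(s,row,col); return o+d*(z-o[2])/d[2]
        ~~~^^^^^^^^^^^
  File "h.py", line 6, in ray
    d=np.array(s['rotation'])@np.array([p[0],-p[1],-1.]); return np.array(s['origin']),d/np.linalg.norm(d)
      ~~~~~~~~~~~~~~~~~~~~~~~^~~~~~~~~~~~~~~~~~~~~~~~~~~
ValueError: matmul: Input operand 1 has a mismatch in its core dimension 0, with gufunc signature (n?,k),(k,m?)->(n?,m?) (size 3 is different from 4)
```

```bash
python3 - <<'E'
s=open('h.py').read()
s=s.replace("from plant import r\n","from plant import r\nfrom scipy.spatial.transform import Rotation as Ro\ndef Rm(s): return Ro.from_quat(s['rotation']).as_matrix()\n").replace("np.array(s['rotation'])","Rm(s)")
open('h.py','w').write(s)
E
cat > a.py <<'E'
from fit import *
S=pickle.load(open('S0.pkl','rb'))
mt=mask(S['top'],(362,228,394,266),52); ms=mask(S['side'],(302,172,334,206),60)
c=atz(S['top'],249,377,.02); print(c,mt.sum(),ms.sum())
for ms_ in ([(S['top'],mt)],[(S['side'],ms)],[(S['top'],mt),(S['side'],ms)]):
    R=differential_evolution(cost,[(c[0]-.02,c[0]+.02),(c[1]-.02,c[1]+.02),(-1.2,1.2)],args=(ms_,),seed=1,maxiter=40,popsize=12); print(R.x.round(4),R.fun)
s=S['top']
f=lambda u,v:(v/2.1+90,u/2.1+90)
for n,u,v,z in(('plate',242,270,.063),('rib',248,235,.066),('fl',5,283,.06),('fr',326,325,.06),('br',335,237,.06)): print(n,atz(s,*f(u,v),z).round(4))
T,D=S['top'],S['side']
for n,a,b in(('spt',(212,201),(271,231)),('cat',(216,202),(274,233)),('home',(216,204),(277,233)),('dial',(218,207),(281,230))): print(n,tri(ray(T,*a),ray(D,*b)))
def z(s,b): return cv2.resize(s['img'][b[1]:b[3],b[0]:b[2]],(390,390),interpolation=cv2.INTER_CUBIC)
im=np.hstack([z(T,(186,195,226,235)),z(D,(213,259,253,299))])
im=np.clip(im*1.3,0,255).astype(np.uint8)
cv2.imwrite('pics/z1.png',im[:,:,::-1])
E
python3 a.py
```

```text
[ 0.5075391  -0.33474237  0.02      ] 339 348
[ 0.5092 -0.3331 -0.3735] 0.1335299901671583
[ 0.5112 -0.3381 -0.5346] 0.12061077304485013
[ 0.5098 -0.3344 -0.5131] 0.3291615557829275
plate [0.5756 0.0501 0.063 ]
rib [0.6128 0.0439 0.066 ]
fl [0.5653 0.3141 0.06  ]
fr [ 0.5165 -0.0392  0.06  ]
br [ 0.6104 -0.0483  0.06  ]
spt (array([0.58104014, 0.05267295, 0.09592266]), np.float64(0.005990368923040847))
cat (array([0.57568085, 0.05228094, 0.08836721]), np.float64(0.0019649592430795036))
home (array([0.5776903 , 0.05002533, 0.07700058]), np.float64(0.0022150691466230016))
dial (array([0.58111164, 0.0476171 , 0.06041476]), np.float64(0.007559441997636226))
```

View pics/z1.png

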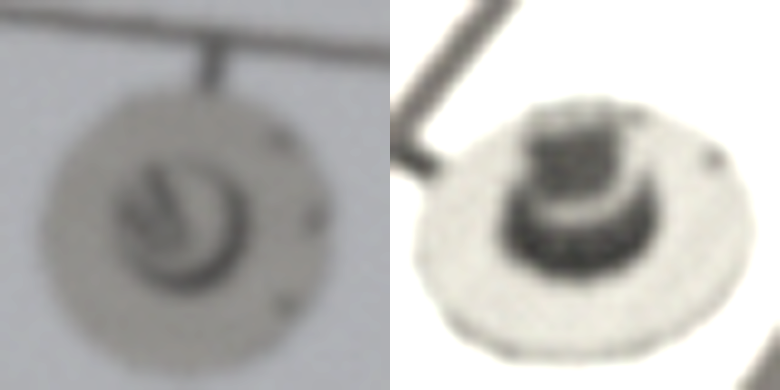

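```bash
cat > d.py <<'E'
# usage: d.py x y z yaw(of tool x) -> units along present tool axes, and twist units
import sys; from h import *
st=r.get_state(); x,y,z,a=map(float,sys.argv[1:5])
M=Ro.from_quat(st['eef_rot']).as_matrix(); th=np.arctan2(M[1,0],M[0,0])
print('t',st['clock'],'pos',st['tool_pos'].round(4),'yaw',th.round(4),'q',st['q'].round(2))
print('shift',(M.T@(np.array([x,y,z])-st['tool_pos'])/.04).round(3),'twist',round(np.degrees(-(a-th))/6,3),'F',st['contact_force'].round(2))
E
python3 -m jog '[{"translation":[0.65,-0.21,0.15],"twist":0,"claw":70},{"translation":[0.65,-0.21,0.15],"twist":0,"claw":70},{"translation":[0.65,-0.21,0.15],"twist":0,"claw":70},{"translation":[0.65,-0.21,0.15],"twist":0,"claw":70},{"translation":[0.65,-0.21,0.15],"twist":0,"claw":70},{"translation":[0.65,-0.21,0.15],"twist":0,"claw":70},{"translation":[0.65,-0.21,0.15],"twist":0,"claw":70},{"translation":[0.65,-0.21,0.15],"twist":0,"claw":70},{"translation":[0.65,-0.21,0.15],"twist":0,"claw":70},{"translation":[0.65,-0.21,0.15],"twist":0,"claw":70},{"translation":[0.65,-0.21,0.15],"twist":0,"claw":70},{"translation":[0.65,-0.21,0.15],"twist":0,"claw":70},{"translation":[0,0,0],"twist":0,"claw":70}]' 20
python3 d.py 0.5095 -0.3345 0.12 -0.45
python3 - <<'E'
from h import *; import pickle
S=pickle.load(open('S0.pkl','rb'))
print('lips',atz(S['top'],254,373,.0066),atz(S['side'],193,317,.0066), 'nose',atz(S['side'],181,307,.03))
E
```

```text
clock: 2.38
tool_pos: [0.5142, -0.3294, 0.1658]
eef_rot: [0.974, 0.228, 0.002, -0.002]
contact_force: [1.3, 1.1, -0.8]
opening: 0.7
t 2.3833 pos [ 0.5142 -0.3294  0.1658] yaw 0.4591 q [ 0.58  0.76 -0.14  1.68  0.14  0.71 -0.74]
shift [-0.169  0.066  1.144] twist 8.681 F [ 1.3   1.08 -0.83]
lips [ 0.49774224 -0.32723983  0.0066    ] [ 0.5095706 -0.3372498  0.0066   ] nose [ 0.53993532 -0.34884831  0.03      ]
```

```bash
python3 -m jog '[{"translation":[0,0,0],"twist":0.87,"claw":70},{"translation":[0,0,0.2],"twist":0.87,"claw":70},{"translation":[0,0,0.2],"twist":0.87,"claw":70},{"translation":[0,0,0.2],"twist":0.87,"claw":70},{"translation":[0,0,0.2],"twist":0.87,"claw":70},{"translation":[0,0,0.2],"twist":0.87,"claw":70},{"translation":[0,0,0.2],"twist":0.87,"claw":70},{"translation":[0,0,0.2],"twist":0.87,"claw":70},{"translation":[0,0,0.2],"twist":0.87,"claw":70},{"translation":[0,0,0],"twist":0.87,"claw":70},{"translation":[0,0,0],"twist":0,"claw":70},{"translation":[0,0,0],"twist":0,"claw":70},{"translation":[0,0,0],"twist":0,"claw":70}]'
python3 d.py 0.5095 -0.3345 0.004 -0.45
python3 - <<'E'
from h import *
t=r.snapshot('top');s=r.snapshot('side')
z=lambda s,b:cv2.resize(s['img'][b[1]:b[3],b[0]:b[2]],(390,390),interpolation=cv2.INTER_CUBIC)
p=r.get_state()['tool_pos'];a=proj(s,p)[0];b=proj(t,p)[0];print(a,b)
im=np.hstack([z(t,(330,200,430,300)),z(s,(270,140,370,240))])
cv2.imwrite('pics/g1.png',im[:,:,::-1])
E
```

```text
clock: 3.47
tool_pos: [0.5091, -0.3367, 0.1031]
eef_rot: [0.974, -0.228, 0.0, 0.0]
contact_force: [-0.2, 0.4, -0.8]
opening: 0.699
t 3.4667 pos [ 0.5091 -0.3367  0.1031] yaw -0.4591 q [ 0.45  0.85  0.11  1.73 -0.16  0.57 -1.38]
shift [-0.017 -0.055  2.477] twist -0.087 F [-0.23  0.42 -0.82]
[318.74818456 161.69348224] [384.22436846 243.49585629]
```

View pics/g1.png

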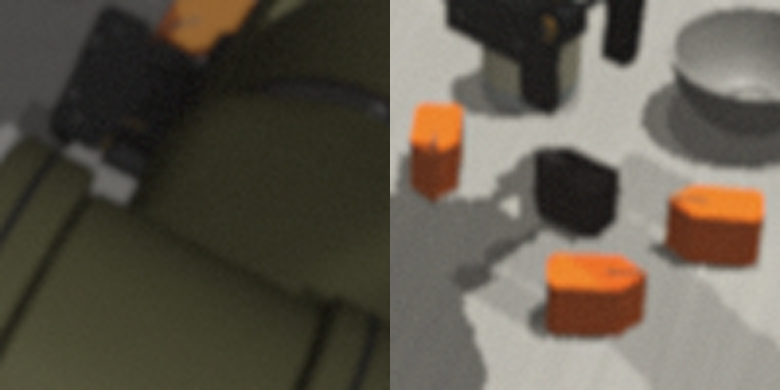

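```bash
python3 -m jog '[{"translation":[0,-0.05,0],"twist":-1,"claw":70},{"translation":[0,0,0],"twist":-1,"claw":70},{"translation":[0,0,0],"twist":-1,"claw":70},{"translation":[0,0,0],"twist":-1,"claw":70},{"translation":[0,0,0],"twist":-1,"claw":70},{"translation":[0,0,0],"twist":-1,"claw":70},{"translation":[0,0,0],"twist":-1,"claw":70},{"translation":[0,0,0],"twist":-1,"claw":70},{"translation":[0,0,0],"twist":-1,"claw":70},{"translation":[0,0,0],"twist":-1,"claw":70},{"translation":[0,0,0],"twist":-1,"claw":70},{"translation":[0,0,0],"twist":-1,"claw":70},{"translation":[0,0,0],"twist":-1,"claw":70},{"translation":[0,0,0],"twist":-1,"claw":70},{"translation":[0,0,0],"twist":-1,"claw":70},{"translation":[0,0,0],"twist":-1,"claw":70},{"translation":[0,0,0],"twist":-1,"claw":70},{"translation":[0,0,0],"twist":-1,"claw":70},{"translation":[0,0,0],"twist":-1,"claw":70},{"translation":[0,0,0],"twist":-1,"claw":70}]'
python3 -m jog '[{"translation":[0,0,0],"twist":-1,"claw":70},{"translation":[0,0,0],"twist":-1,"claw":70},{"translation":[0,0,0],"twist":-1,"claw":70},{"translation":[0,0,0],"twist":-1,"claw":70},{"translation":[0,0,0],"twist":-1,"claw":70},{"translation":[0,0,0],"twist":-1,"claw":70},{"translation":[0,0,0],"twist":-1,"claw":70},{"translation":[0,0,0],"twist":-1,"claw":70},{"translation":[0,0,0],"twist":-1,"claw":70},{"translation":[0,0,0],"twist":-1,"claw":70},{"translation":[0,0,0],"twist":0,"claw":70},{"translation":[0,0,0],"twist":0,"claw":70},{"translation":[0,0,0],"twist":0,"claw":70},{"translation":[0,0,0],"twist":0,"claw":70}]'
python3 d.py 0.5095 -0.3345 0.005 2.69
```

```text
clock: 5.23
tool_pos: [0.5098, -0.3352, 0.1031]
eef_rot: [0.683, 0.731, -0.0, 0.0]
contact_force: [0.2, 0.2, -0.5]
opening: 0.699
clock: 6.4
tool_pos: [0.5098, -0.3348, 0.1029]
eef_rot: [0.229, 0.973, -0.0, 0.0]
contact_force: [0.9, 0.1, -0.2]
opening: 0.702
t 6.4 pos [ 0.5098 -0.3348  0.1029] yaw 2.6787 q [ 0.89  0.94 -0.71  1.7   0.81  0.82  0.9 ]
shift [0.011 0.005 2.447] twist -0.108 F [ 0.91  0.06 -0.19]
```

```bash
python3 -m jog '[{"translation":[0,0,0.4],"twist":0,"claw":70},{"translation":[0,0,0.4],"twist":0,"claw":70},{"translation":[0,0,0.4],"twist":0,"claw":70},{"translation":[0,0,0.4],"twist":0,"claw":70},{"translation":[0,0,0.4],"twist":0,"claw":70},{"translation":[0,0,0.4],"twist":0,"claw":70},{"translation":[0,0,0],"twist":0,"claw":70},{"translation":[0,0,0],"twist":0,"claw":70}]'
python3 -m jog '[{"translation":[0,0,0],"twist":0,"claw":20},{"translation":[0,0,0],"twist":0,"claw":20},{"translation":[0,0,0],"twist":0,"claw":20},{"translation":[0,0,0],"twist":0,"claw":20},{"translation":[0,0,0],"twist":0,"claw":20},{"translation":[0,0,0],"twist":0,"claw":20},{"translation":[0,0,0],"twist":0,"claw":20},{"translation":[0,0,0],"twist":0,"claw":20}]' 40
python3 d.py 0.5095 -0.3345 0.005 2.69
```

```text
clock: 7.07
tool_pos: [0.5093, -0.3343, 0.0057]
eef_rot: [0.229, 0.974, 0.0, -0.001]
contact_force: [0.4, -0.6, -0.2]
opening: 0.7
clock: 7.73
tool_pos: [0.5101, -0.3349, 0.0073]
eef_rot: [0.229, 0.973, -0.0, 0.0]
contact_force: [-0.8, -0.8, 5.2]
opening: 0.363
t 7.7333 pos [ 0.5101 -0.3349  0.0073] yaw 2.6801 q [ 0.83  1.07 -0.61  1.72  0.94  0.67  0.8 ]
shift [0.018 0.004 0.059] twist -0.094 F [-0.8  -0.78  5.17]
```

```bash
python3 -m jog '[{"translation":[0,0,-0.3],"twist":0,"claw":20},{"translation":[0,0,-0.6],"twist":0,"claw":20},{"translation":[0,0,-0.6],"twist":0,"claw":20},{"translation":[0,0,-0.6],"twist":0,"claw":20},{"translation":[0,0,-0.6],"twist":0,"claw":20},{"translation":[0,0,-0.6],"twist":0,"claw":20},{"translation":[0,0.4,-0.1],"twist":0,"claw":20},{"translation":[0.3,0.8,0],"twist":0,"claw":20},{"translation":[0.3,0.8,0],"twist":0,"claw":20},{"translation":[0.3,0.8,0],"twist":0,"claw":20},{"translation":[0.3,0.8,0],"twist":0,"claw":20},{"translation":[0.3,0.8,0],"twist":0,"claw":20},{"translation":[0.3,0.8,0],"twist":0,"claw":20},{"translation":[0.3,0.8,0],"twist":0,"claw":20},{"translation":[0.3,0.8,0],"twist":0,"claw":20},{"translation":[0.3,0.8,0],"twist":0,"claw":20},{"translation":[0.1,0.8,0],"twist":0,"claw":20},{"translation":[0,0.6,0],"twist":0,"claw":20},{"translation":[0,0.4,0],"twist":0,"claw":20},{"translation":[0,0,0],"twist":0,"claw":20}]'
python3 -m jog '[{"translation":[0,0,0],"twist":0.9,"claw":20},{"translation":[0,0,0],"twist":0.9,"claw":20},{"translation":[0,0,0],"twist":0.9,"claw":20},{"translation":[0,0,0],"twist":0.9,"claw":20},{"translation":[0,0,0],"twist":0,"claw":20},{"translation":[0,0,0],"twist":0,"claw":20},{"translation":[0,0,0],"twist":0,"claw":20},{"translation":[0,0,0],"twist":0,"claw":20}]'
python3 d.py 0.577 0.051 0.143 2.28
python3 - <<'E'
from h import *; import pickle
s=r.snapshot('side'); t=r.snapshot('top'); pickle.dump(dict(side=s,top=t,st=r.get_state()),open('S1.pkl','wb'))
st=r.get_state();a=proj(s,st['tool_pos'])[0].astype(int);print(a)
save(s,'h1',(a[0]-50,a[1]-50,a[0]+50,a[1]+80),4.5)
E
```

```text
clock: 9.4
tool_pos: [0.5775, 0.0584, 0.1431]
eef_rot: [0.225, 0.974, 0.003, 0.0]
contact_force: [1.2, 0.0, -0.1]
opening: 0.363
clock: 10.07
tool_pos: [0.5766, 0.0516, 0.1426]
eef_rot: [0.406, 0.914, -0.0, -0.0]
contact_force: [0.3, 0.2, 0.5]
opening: 0.36
t 10.0667 pos [0.5766 0.0516 0.1426] yaw 2.3046 q [ 0.17  0.82 -0.6   1.78  0.65  0.75 -0.04]
shift [-0.019 -0.002 -0.011] twist 0.235 F [0.31 0.17 0.51]
[229 253]
```

View pics/h1.png

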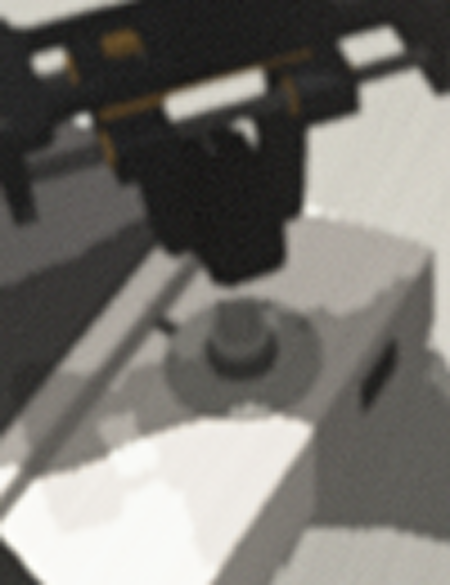

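```bash
cat > b.py <<'E'
from fit import *
S0=pickle.load(open('S0.pkl','rb'));S1=pickle.load(open('S1.pkl','rb'))
s,st=S1['side'],S1['st']; p=st['tool_pos']
for c,px in(('top',[(216,202,.0872),(216,204,.078),(212,201,.0962)]),('side',[(274,233,.0872),(277,233,.078),(271,231,.0962),(281,230,.06)])):
    for a,b,z in px: print(c,z,atz(S0[c],a,b,z).round(4))
g=np.clip((s['img'].astype(float)-8)*4,0,255).astype(np.uint8)
F=7;l,t0,w,h=195,200,75,80
im=cv2.resize(g[t0:t0+h,l:l+w],None,fx=F,fy=F,interpolation=cv2.INTER_CUBIC)[:,:,::-1].copy()
im2=im.copy()
K_=knobpts(p[0],p[1],2.3046-np.pi,p[2]-.007)
q=((proj(s,K_)-[l,t0]+.5)*F).astype(int)
for o in(q[:7],q[7:]): cv2.polylines(im2,[o],True,(0,0,255),1)
cv2.imwrite('pics/k1.png',cv2.resize(np.hstack([im,im2]),(800,427)))
E
python3 b.py
```

```text
top 0.0872 [0.5769 0.0528 0.0872]
top 0.078 [0.5786 0.0501 0.078 ]
top 0.0962 [0.584  0.0534 0.0962]
side 0.0872 [0.5751 0.0513 0.0872]
side 0.078 [0.5761 0.0508 0.078 ]
side 0.0962 [0.5778 0.0528 0.0962]
side 0.06 [0.5852 0.0475 0.06  ]
```

View pics/k1.png

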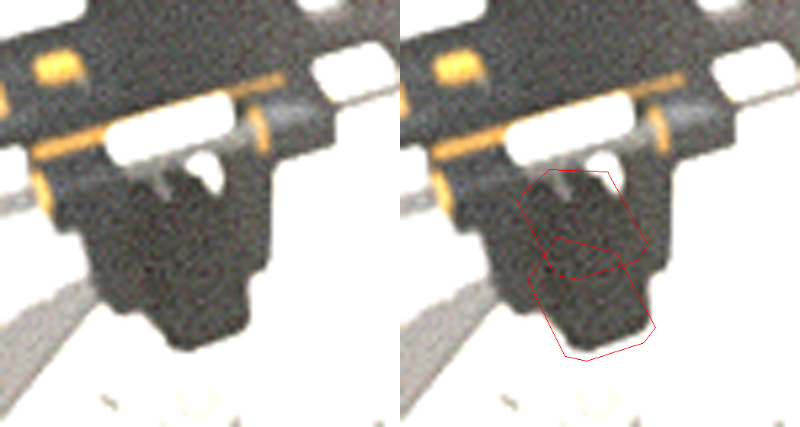

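```bash
cat >> b.py <<'E'
M=Ro.from_quat(st['eef_rot']).as_matrix()
m=(im[:,:,:].max(2)<150).astype(np.uint8)*1
im3=im.copy()
for sy in(1,-1):
    c=np.array([p+M@np.array([a,sy*b,0]) for a,b in((-.009,.016),(.009,.016),(.009,.030),(-.009,.030))])
    q2=((proj(s,c)-[l,t0]+.5)*F).astype(int); cv2.polylines(im3,[q2],True,(0,0,255),1)
# shifted knob hypotheses
for dx,dz,col in((.003,0,(0,255,0)),(0,.003,(255,0,255))):
    k=knobpts(p[0]+dx*np.cos(-.837),p[1]+dx*np.sin(-.837),-.837,p[2]-.007+dz)
    q2=((proj(s,k)-[l,t0]+.5)*F).astype(int); cv2.polylines(im3,[q2[:7]],True,col,1)
cv2.imwrite('pics/k2.png',im3[200:])
E
python3 b.py >/dev/null
```

```text
(no output)
```

View pics/k2.png

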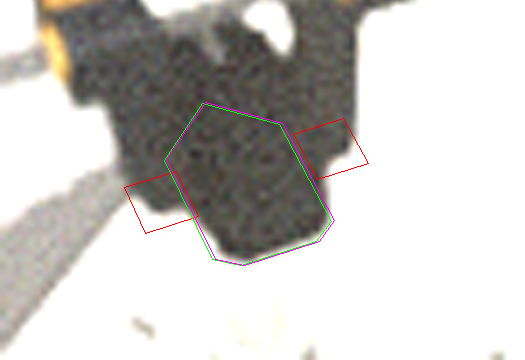

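```bash
cat > c.py <<'E'
from fit import *
S=pickle.load(open('S0.pkl','rb'))
m={'top':mask(S['top'],(362,228,394,266),58),'side':mask(S['side'],(302,172,334,206),62)}
yaw=2.6801-np.pi
t=np.linspace(0,2*np.pi,180,endpoint=False)
for c in('top','side'):
    s=S[c]
    R=differential_evolution(lambda p:cost((p[0],p[1],yaw),[(s,m[c])]),[(.495,.525),(-.35,-.32)],seed=1,maxiter=25,popsize=12)
    k=R.x; print(c,'knob',k.round(4),round(R.fun,3))
    g=cv2.GaussianBlur(s['img'].astype(np.float32).mean(2),(0,0),.8); gx,gy=cv2.Sobel(g,5,1,0),cv2.Sobel(g,5,0,1)
    def grad(p,rad,z):
        P=np.c_[p[0]+rad*np.cos(t),p[1]+rad*np.sin(t),np.full(180,z)]; q=proj(s,P).astype(np.float32)
        q2=proj(s,np.c_[p[0]+(rad+.001)*np.cos(t),p[1]+(rad+.001)*np.sin(t),np.full(180,z)]); n=q2-q; n/=np.linalg.norm(n,axis=1)[:,None]
        sm=lambda a:cv2.remap(a,q[:,0].reshape(-1,1),q[:,1].reshape(-1,1),1)[:,0]
        return np.clip(np.abs(sm(gx)*n[:,0]+sm(gy)*n[:,1]),0,40)
    for nm,rad,z in(('plate',.034,.063),('plate_b',.034,.061)):
        R=differential_evolution(lambda p:-grad(p,rad,z).mean(),[(.56,.595),(.035,.065)],seed=1,maxiter=40); print(c,nm,R.x.round(4),round(R.fun,2),'TCP-rel knob->spindle',(R.x-k).round(4))
E
python3 c.py; python3 d.py .577 .051 .143 2.28 | head -1
```

```text
top knob [ 0.5087 -0.3329] 0.096
top plate [0.575  0.0504] -38.93 TCP-rel knob->spindle [0.0663 0.3832]
top plate_b [0.5758 0.0508] -38.93 TCP-rel knob->spindle [0.0671 0.3836]
side knob [ 0.5109 -0.3383] 0.135
side plate [0.5791 0.0539] -39.83 TCP-rel knob->spindle [0.0682 0.3922]
side plate_b [0.58   0.0509] -39.85 TCP-rel knob->spindle [0.0691 0.3892]
t 10.1667 pos [0.5767 0.0518 0.1426] yaw 2.3041 q [ 0.17  0.82 -0.6   1.78  0.65  0.75 -0.04]
```

```bash
sed -i 's/,0,40)/,0,1e9)**.5/; s/plate_b.,.034,.061/collar'"'"',.0125,.078/' c.py; python3 c.py
```

```text
top knob [ 0.5087 -0.3329] 0.096
top plate [0.5764 0.0511] -7.64 TCP-rel knob->spindle [0.0677 0.3839]
top collar [0.5704 0.0492] -6.8 TCP-rel knob->spindle [0.0617 0.382 ]
side knob [ 0.5109 -0.3383] 0.135
side plate [0.578  0.0518] -12.54 TCP-rel knob->spindle [0.0671 0.3901]
side collar [0.5708 0.0643] -12.12 TCP-rel knob->spindle [0.0599 0.4026]
```

```bash
cat > e.py <<'E'
from fit import *
S=pickle.load(open('S0.pkl','rb'));S1=pickle.load(open('S1.pkl','rb'))
def fitk(s,tcp,yaw,z0,keep=None,hw=.010):
    OUT[0,1],OUT[1,1]=-hw,hw
    g=cv2.GaussianBlur(s['img'].astype(np.float32).mean(2),(0,0),.8); gx,gy=cv2.Sobel(g,5,1,0),cv2.Sobel(g,5,0,1)
    def f(d,full=False):
        h=hull(s,knobpts(tcp[0]+d[0],tcp[1]+d[1],yaw,z0))[:,0]
        a,b=h,np.roll(h,-1,0); w=np.linspace(0,1,25)[:-1]
        q=(a[:,None]+(b-a)[:,None]*w[None,:,None]); e=(b-a)/np.linalg.norm(b-a,axis=1)[:,None]; n=np.stack([e[:,1],-e[:,0]],1)
        n=np.repeat(n[:,None],24,1).reshape(-1,2); L=np.repeat(np.linalg.norm(b-a,axis=1),24); q=q.reshape(-1,2).astype(np.float32)
        c=h.mean(0); n*=np.sign(((q-c)*n).sum(1))[:,None]
        k=np.ones(len(q),bool) if keep is None else keep(q)
        sm=lambda A:cv2.remap(A,q[:,0].reshape(-1,1),q[:,1].reshape(-1,1),1)[:,0]
        v=np.clip(sm(gx)*n[:,0]+sm(gy)*n[:,1],0,None)**.7
        return -(v*L*k).sum()/L[k].sum()
    R=differential_evolution(f,[(-.008,.008)]*2,seed=2,maxiter=60); return R.x.round(4),round(R.fun,2)
y0=2.6801-np.pi; T0=[.5101,-.3349]
for hw in(.006,.010,.014):
    print('top',fitk(S['top'],T0,y0,0,None,hw),'side',fitk(S['side'],T0,y0,0,None,hw))
    p=S1['st']['tool_pos']; 
    l,t0,F=195,200,7
    print('S1',fitk(S1['side'],p,2.3043-np.pi,p[2]-.007,lambda q:(q[:,1]>t0+(400-0)/F)&(q[:,0]>l+205/F),hw))
E
python3 e.py
```

```text
top (array([-0.002 ,  0.0009]), np.float32(-29.04)) side (array([ 0.0002, -0.0034]), np.float64(-51.26))
S1 (array([ 0.0005, -0.0011]), np.float32(-52.87))
top (array([-0.002 ,  0.0008]), np.float32(-28.93)) side (array([ 0.0003, -0.0033]), np.float32(-51.46))
S1 (array([ 0.0011, -0.0022]), np.float32(-54.06))
top (array([-0.0016,  0.0007]), np.float64(-28.52)) side (array([ 0.0015, -0.0038]), np.float32(-51.21))
S1 (array([ 0.0017, -0.0026]), np.float64(-52.13))
```

```bash
python3 -m jog '[{"translation":[0.015,0.04,0.3],"twist":0.2,"claw":20},{"translation":[0,0,0.3],"twist":0,"claw":20},{"translation":[0,0,0.25],"twist":0,"claw":20},{"translation":[0,0,0],"twist":0,"claw":20},{"translation":[0,0,0],"twist":0,"claw":20},{"translation":[0,0,0],"twist":0,"claw":20},{"translation":[0,0,0],"twist":0,"claw":20}]'
python3 -m jog '[{"translation":[0,0,0.05],"twist":0,"claw":20},{"translation":[0,0,0.05],"twist":0,"claw":20},{"translation":[0,0,0],"twist":0,"claw":20},{"translation":[0,0,0],"twist":0,"claw":20}]'
python3 -m jog '[{"translation":[0,0,0.03],"twist":0,"claw":20},{"translation":[0,0,0],"twist":0,"claw":20},{"translation":[0,0,0],"twist":0,"claw":20}]'
python3 d.py .5775 .0533 .1015 2.28
```

```text
clock: 10.75
tool_pos: [0.578, 0.0536, 0.1091]
eef_rot: [0.416, 0.909, 0.0, 0.0]
contact_force: [-0.2, -0.4, 0.7]
opening: 0.361
clock: 11.08
tool_pos: [0.5776, 0.0534, 0.1047]
eef_rot: [0.417, 0.909, -0.0, -0.0]
contact_force: [0.1, 0.3, -0.1]
opening: 0.362
clock: 11.33
tool_pos: [0.5777, 0.0535, 0.1035]
eef_rot: [0.416, 0.909, 0.0, 0.0]
contact_force: [0.3, -0.5, 0.8]
opening: 0.361
t 11.3333 pos [0.5777 0.0535 0.1035] yaw 2.2825 q [ 0.14  0.87 -0.55  1.8   0.69  0.67 -0.1 ]
shift [-0.    -0.007  0.051] twist 0.024 F [ 0.28 -0.52  0.81]
```

```bash
python3 -m jog '[{"translation":[0,0,0.03],"twist":0,"claw":20},{"translation":[0,0,0],"twist":0,"claw":20},{"translation":[0,0,0],"twist":0,"claw":20}]'
python3 -m jog '[{"translation":[0,0,0.03],"twist":0,"claw":20},{"translation":[0,0,0],"twist":0,"claw":20},{"translation":[0,0,0],"twist":0,"claw":20}]'
python3 -m jog '[{"translation":[0,0,0.03],"twist":0,"claw":20},{"translation":[0,0,0],"twist":0,"claw":20},{"translation":[0,0,0],"twist":0,"claw":20}]'
python3 -c "
from plant import r; s=r.get_state(); print(s['contact_force'],s['moment'],s['tool_pos'])"
```

```text
clock: 11.58
tool_pos: [0.5778, 0.0535, 0.1026]
eef_rot: [0.417, 0.909, 0.0, 0.0]
contact_force: [-0.7, -0.2, 2.6]
opening: 0.363
clock: 11.83
tool_pos: [0.5778, 0.0535, 0.1014]
eef_rot: [0.416, 0.909, 0.0, 0.0]
contact_force: [-0.6, -1.1, 4.2]
opening: 0.364
clock: 12.08
tool_pos: [0.5778, 0.0535, 0.1003]
eef_rot: [0.417, 0.909, 0.0, 0.0]
contact_force: [-0.7, -0.5, 5.6]
opening: 0.365
[-0.7270759  -0.45587133  5.64558638] [-0.09750979  0.17997316  0.05915691] [0.57778405 0.05351099 0.10033757]
```

```bash
for i in 1; do :; done
python3 -m jog '[{"translation":[0,0,0.02],"twist":0.4,"claw":20},{"translation":[0,0,0],"twist":0.4,"claw":20},{"translation":[0,0,0],"twist":0.4,"claw":20},{"translation":[0,0,0],"twist":0,"claw":20}]'
python3 -m jog '[{"translation":[0,0,0],"twist":0.4,"claw":20},{"translation":[0,0,0],"twist":0.4,"claw":20},{"translation":[0,0,0],"twist":0.4,"claw":20},{"translation":[0,0,0],"twist":0,"claw":20}]'
python3 -m jog '[{"translation":[0,0,0],"twist":0.4,"claw":20},{"translation":[0,0,0],"twist":0.4,"claw":20},{"translation":[0,0,0],"twist":0.4,"claw":20},{"translation":[0,0,0],"twist":0,"claw":20}]'
python3 -m jog '[{"translation":[0,0,0],"twist":0.4,"claw":20},{"translation":[0,0,0],"twist":0.4,"claw":20},{"translation":[0,0,0],"twist":0.4,"claw":20},{"translation":[0,0,0],"twist":0,"claw":20}]'
python3 -m jog '[{"translation":[0,0,0],"twist":0.4,"claw":20},{"translation":[0,0,0],"twist":0.4,"claw":20},{"translation":[0,0,0],"twist":0.4,"claw":20},{"translation":[0,0,0],"twist":0,"claw":20}]'
python3 -c "
from plant import r; s=r.get_state(); print(s['contact_force'],s['moment'],s['tool_pos'])"
```

```text
clock: 12.42
tool_pos: [0.5785, 0.0538, 0.0999]
eef_rot: [0.473, 0.881, 0.001, 0.001]
contact_force: [-0.3, -0.1, 7.0]
opening: 0.365
clock: 12.75
tool_pos: [0.5788, 0.0538, 0.1]
eef_rot: [0.528, 0.849, 0.001, 0.001]
contact_force: [-0.9, 0.1, 7.1]
opening: 0.363
clock: 13.08
tool_pos: [0.5789, 0.0538, 0.1]
eef_rot: [0.58, 0.815, 0.001, 0.001]
contact_force: [-0.1, -0.4, 7.4]
opening: 0.364
clock: 13.42
tool_pos: [0.5789, 0.0537, 0.1]
eef_rot: [0.63, 0.776, 0.001, 0.001]
contact_force: [-0.0, 0.5, 7.2]
opening: 0.359
clock: 13.75
tool_pos: [0.5789, 0.0537, 0.1]
eef_rot: [0.678, 0.735, 0.001, 0.001]
contact_force: [-0.1, 0.1, 7.4]
opening: 0.361
[-0.10421542  0.10644143  7.38038032] [-0.0899896  -0.05973845  0.03820409] [0.5789349  0.05365289 0.10000553]
```

```bash
cat > v.py <<'E'
from fit import *
S=pickle.load(open('S0.pkl','rb'))
def D(x,y,a,z):
    h=np.arccos(2/8.5); t=np.linspace(h,2*np.pi-h,40); P=np.c_[8.5*np.cos(t),8.5*np.sin(t)]/1e3
    R=np.array([[np.cos(a),-np.sin(a)],[np.sin(a),np.cos(a)]]); return np.c_[P@R.T+[x,y],np.full(40,z)]
rows=[]
for c,xy,l,t0 in(('top',(.5764,.0511),192,205),('side',(.578,.0518),220,260)):
    s=S[c]; n,F=25,16; w=s['img'][t0:t0+n,l:l+n].astype(float); w=np.clip((w-w.min())/(w.max()-w.min())*255,0,255).astype(np.uint8)
    im=cv2.resize(w,None,fx=F,fy=F,interpolation=cv2.INTER_CUBIC)[:,:,::-1].copy(); o=im.copy()
    for z in(.0962,): cv2.polylines(o,[((proj(s,D(*xy,-1.14,z))-[l,t0]+.5)*F).astype(int)],True,(0,0,255),1)
    t=np.linspace(0,6.28,60); 
    for rr,z in((.0125,.078),(.0085,.078)): cv2.polylines(o,[((proj(s,np.c_[xy[0]+rr*np.cos(t),xy[1]+rr*np.sin(t),np.full(60,z)])-[l,t0]+.5)*F).astype(int)],True,(0,255,0),1)
    rows.append(np.hstack([im,o]))
cv2.imwrite('pics/v.png',cv2.resize(np.vstack(rows),(600,600)))
E
python3 v.py
```

```text
(no output)
```

View pics/v.png

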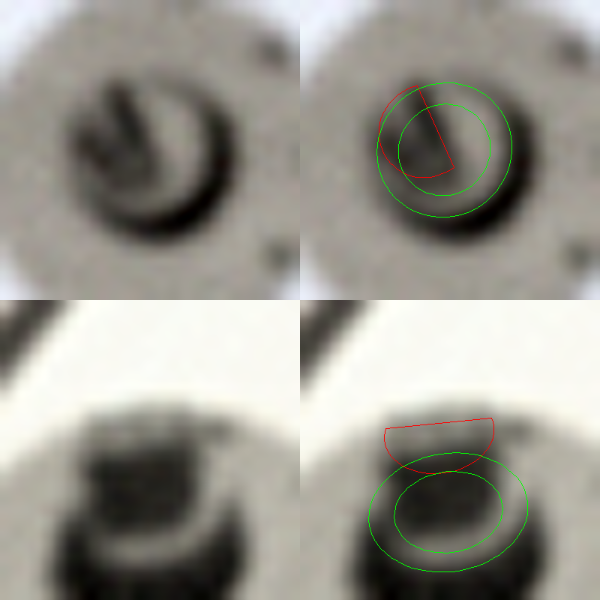

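```bash
python3 -m jog '[{"translation":[0,-0.043,0],"twist":0,"claw":20},{"translation":[0,0,0],"twist":-0.4,"claw":20},{"translation":[0,0,0],"twist":-0.4,"claw":20},{"translation":[0,0,0],"twist":-0.4,"claw":20},{"translation":[0,0,0],"twist":0,"claw":20}]'
python3 -m jog '[{"translation":[0,0,0],"twist":-0.4,"claw":20},{"translation":[0,0,0],"twist":-0.4,"claw":20},{"translation":[0,0,0],"twist":0,"claw":20}]'
python3 -m jog '[{"translation":[0,0,0],"twist":-0.4,"claw":20},{"translation":[0,0,0],"twist":-0.4,"claw":20},{"translation":[0,0,0],"twist":0,"claw":20}]'
python3 -m jog '[{"translation":[0,0,0],"twist":-0.4,"claw":20},{"translation":[0,0,0],"twist":-0.4,"claw":20},{"translation":[0,0,0],"twist":0,"claw":20}]'
python3 d.py .577 .0538 .1 1.94
```

```text
clock: 14.17
tool_pos: [0.5772, 0.0538, 0.1]
eef_rot: [0.629, 0.778, 0.001, 0.001]
contact_force: [-0.4, -0.2, 6.4]
opening: 0.364
clock: 14.42
tool_pos: [0.577, 0.0538, 0.0999]
eef_rot: [0.596, 0.803, 0.001, 0.001]
contact_force: [0.9, 0.1, 7.6]
opening: 0.36
clock: 14.67
tool_pos: [0.577, 0.0538, 0.0999]
eef_rot: [0.562, 0.827, 0.001, 0.001]
contact_force: [-0.0, 0.2, 8.2]
opening: 0.363
clock: 14.92
tool_pos: [0.5769, 0.0538, 0.0999]
eef_rot: [0.526, 0.85, 0.001, 0.001]
contact_force: [-0.4, -0.1, 7.2]
opening: 0.362
t 14.9167 pos [0.5769 0.0538 0.0999] yaw 2.0329 q [ 0.1   0.86 -0.48  1.81  0.63  0.63 -0.3 ]
shift [-0.001  0.001 -0.003] twist 0.887 F [-0.42 -0.08  7.18]
```

```bash
cat > m.py <<'E'
from plant import r; import numpy as np
s=r.get_state(); F,M,p=s['contact_force'],s['moment'],s['tool_pos']; print('p',p.round(4),'F',F.round(2),'M',M.round(3),'contact at dx,dy mm',(-M[1]/F[2]*1e3).round(1),(M[0]/F[2]*1e3).round(1))
E
python3 -m jog '[{"translation":[0,0,0],"twist":0.45,"claw":20},{"translation":[0,0,0],"twist":0.45,"claw":20},{"translation":[0,0,0],"twist":0,"claw":20},{"translation":[0,0,0],"twist":0,"claw":20}]' >/dev/null; python3 m.py
for i in 1 2 3 4 5; do python3 -m jog '[{"translation":[0,0,0],"twist":0,"claw":20}]' >/dev/null; python3 m.py; done
```

```text
p [0.5771 0.0538 0.1   ] F [0.9  0.34 8.26] M [-0.036 -0.106  0.005] contact at dx,dy mm 12.9 -4.3
p [0.5771 0.0538 0.1   ] F [-0.39  0.36  7.18] M [-0.012 -0.067  0.03 ] contact at dx,dy mm 9.4 -1.6
p [0.5771 0.0538 0.1   ] F [-0.25 -0.56  7.92] M [-0.058 -0.12   0.018] contact at dx,dy mm 15.2 -7.3
p [0.5771 0.0538 0.1   ] F [ 0.26 -0.87  7.03] M [-0.021 -0.099  0.046] contact at dx,dy mm 14.1 -2.9
p [0.5771 0.0538 0.1   ] F [0.45 0.   7.  ] M [-0.061 -0.104 -0.021] contact at dx,dy mm 14.9 -8.8
p [0.5771 0.0538 0.1   ] F [1.2  0.28 7.35] M [-0.027 -0.153  0.047] contact at dx,dy mm 20.8 -3.7
```

```bash
H='[{"translation":[0,0,0],"twist":0,"claw":20}]'
python3 -m jog '[{"translation":[-0.028,0.009,0],"twist":0,"claw":20},{"translation":[0,0,0],"twist":0,"claw":20},{"translation":[0,0,0],"twist":0,"claw":20}]' >/dev/null; python3 m.py
python3 -m jog '[{"translation":[0,0,0],"twist":0,"claw":20}]' >/dev/null; python3 m.py
python3 -m jog '[{"translation":[-0.028,0.009,0],"twist":0,"claw":20},{"translation":[0,0,0],"twist":0,"claw":20},{"translation":[0,0,0],"twist":0,"claw":20}]' >/dev/null; python3 m.py
for i in 1 2 3; do python3 -m jog '[{"translation":[0,0,0],"twist":0,"claw":20}]' >/dev/null; python3 m.py; done
```

```text
p [0.5774 0.0534 0.0999] F [-1.09  1.18  7.71] M [0.194 0.078 0.022] contact at dx,dy mm -10.1 25.2
p [0.5774 0.0535 0.0999] F [-1.3   1.48  6.45] M [ 0.215  0.074 -0.014] contact at dx,dy mm -11.5 33.4
p [0.5779 0.0528 0.0999] F [-0.81  0.84  6.33] M [0.304 0.128 0.027] contact at dx,dy mm -20.3 48.0
p [0.5779 0.0528 0.0998] F [-1.46  0.56  7.14] M [ 0.243  0.182 -0.016] contact at dx,dy mm -25.5 34.1
p [0.5779 0.0528 0.0999] F [-0.8   1.64  8.18] M [0.28  0.206 0.026] contact at dx,dy mm -25.2 34.2
p [0.5779 0.0528 0.0998] F [-2.08  1.08  6.95] M [0.279 0.156 0.005] contact at dx,dy mm -22.5 40.2
```

```bash
python3 -m jog '[{"translation":[0,0,0],"twist":0.8,"claw":20},{"translation":[0,0,0],"twist":0.8,"claw":20},{"translation":[0,0,0],"twist":0.8,"claw":20},{"translation":[0,0,0],"twist":0,"claw":20}]' >/dev/null; python3 m.py
python3 -m jog '[{"translation":[-0.028,0.017,0],"twist":-0.8,"claw":20},{"translation":[0,0,0],"twist":-0.8,"claw":20},{"translation":[0,0,0],"twist":-0.8,"claw":20},{"translation":[0,0,0],"twist":-0.8,"claw":20},{"translation":[0,0,0],"twist":-0.8,"claw":20},{"translation":[0,0,0],"twist":0,"claw":20}]' >/dev/null; python3 m.py
python3 -m jog '[{"translation":[0,0,0],"twist":0.6,"claw":20},{"translation":[0,0,0],"twist":0.6,"claw":20},{"translation":[0,0,0],"twist":0.6,"claw":20},{"translation":[0,0,0],"twist":0.6,"claw":20},{"translation":[0,0,0],"twist":0.6,"claw":20},{"translation":[0,0,0],"twist":0.6,"claw":20},{"translation":[0,0,0],"twist":0,"claw":20}]' ; python3 m.py; python3 d.py .577 .051 .1 1.74
```

```text
p [0.5785 0.0518 0.1   ] F [ 0.79 -0.72  7.57] M [-0.103 -0.003  0.022] contact at dx,dy mm 0.4 -13.6
p [0.578  0.05   0.0986] F [-0.96 -0.72 -0.02] M [-0.093 -0.205 -0.08 ] contact at dx,dy mm -9469.1 4301.1
clock: 17.92
tool_pos: [0.5783, 0.0497, 0.0989]
eef_rot: [0.651, 0.759, -0.0, 0.0]
contact_force: [1.2, -1.4, -0.3]
opening: 0.359
p [0.5783 0.0497 0.0989] F [ 1.2  -1.38 -0.33] M [-0.31  -0.245  0.047] contact at dx,dy mm -751.2 953.3
t 17.9167 pos [0.5783 0.0497 0.0989] yaw 1.7233 q [ 0.06  0.85 -0.4   1.81  0.55  0.6  -0.52]
shift [ 0.037 -0.027 -0.029] twist -0.16 F [ 1.2  -1.38 -0.33]
```

```bash
python3 -m jog '[{"translation":[0,0,0.05],"twist":-0.3,"claw":20},{"translation":[0,0,0.05],"twist":0,"claw":20},{"translation":[0,0,0],"twist":0,"claw":20}]' 60 >/dev/null; python3 m.py
python3 -m jog '[{"translation":[0,0,0.05],"twist":0,"claw":20},{"translation":[0,0,0],"twist":0,"claw":20}]' >/dev/null; python3 m.py
python3 -m jog '[{"translation":[0,0,0.05],"twist":0,"claw":20},{"translation":[0,0,0],"twist":0,"claw":20}]' >/dev/null; python3 m.py
```

```text
p [0.5777 0.0499 0.0948] F [-0.56 -2.21  3.45] M [-0.546  0.082 -0.004] contact at dx,dy mm -23.6 -158.1
p [0.5778 0.0499 0.093 ] F [-1.32 -1.87  4.39] M [-0.588  0.295  0.027] contact at dx,dy mm -67.1 -133.9
p [0.5779 0.05   0.0912] F [-1.16 -3.6   4.73] M [-0.629  0.301  0.028] contact at dx,dy mm -63.6 -133.1
```

```bash
python3 -m jog '[{"translation":[-0.025,-0.01,0.04],"twist":0,"claw":20},{"translation":[0,0,0],"twist":0,"claw":20}]' >/dev/null; python3 m.py
python3 -m jog '[{"translation":[0,0,0.05],"twist":0,"claw":20},{"translation":[0,0,0],"twist":0,"claw":20}]' >/dev/null; python3 m.py
python3 -m jog '[{"translation":[0,0,0.05],"twist":0,"claw":20},{"translation":[0,0,0],"twist":0,"claw":20}]' >/dev/null; python3 m.py
python3 -m jog '[{"translation":[0,0,0.04],"twist":0,"claw":20},{"translation":[0,0,0],"twist":0,"claw":20}]' >/dev/null; python3 m.py
```

```text
p [0.5778 0.0497 0.0896] F [-1.76 -1.64  2.82] M [-0.301  0.174 -0.012] contact at dx,dy mm -61.8 -107.0
p [0.5779 0.0498 0.0871] F [ 0.01 -0.98 -1.88] M [-0.086 -0.098 -0.043] contact at dx,dy mm -52.3 46.0
p [0.5783 0.0498 0.0852] F [0.22 0.   1.29] M [-0.125 -0.067 -0.017] contact at dx,dy mm 51.6 -96.9
p [0.5784 0.0498 0.084 ] F [-0.23 -0.42  3.75] M [-0.066 -0.048  0.05 ] contact at dx,dy mm 12.9 -17.7
```

```bash
python3 -m jog '[{"translation":[0,0,0.04],"twist":0,"claw":20},{"translation":[0,0,0],"twist":0,"claw":20}]' >/dev/null; python3 m.py
python3 -m jog '[{"translation":[0,0,0.03],"twist":0,"claw":20},{"translation":[0,0,0],"twist":0,"claw":20},{"translation":[0,0,0],"twist":0,"claw":20}]' >/dev/null; python3 m.py
python3 -m jog '[{"translation":[0,0,-0.1],"twist":0,"claw":20},{"translation":[0,0,0],"twist":0,"claw":20},{"translation":[0,0,0],"twist":0,"claw":20}]' >/dev/null; python3 m.py;  python3 d.py .5783 .0498 .0855 3.0
```

```text
p [0.5784 0.0498 0.0826] F [-0.79 -0.22  5.8 ] M [-0.053  0.087  0.03 ] contact at dx,dy mm -15.0 -9.2
p [0.5784 0.0498 0.0817] F [-0.62 -0.09  7.76] M [-0.058  0.165 -0.028] contact at dx,dy mm -21.3 -7.5
p [0.5783 0.0497 0.0852] F [0.77 0.57 1.57] M [ 0.006 -0.157  0.022] contact at dx,dy mm 100.1 4.1
t 19.8333 pos [0.5783 0.0497 0.0852] yaw 1.759 q [ 0.06  0.87 -0.39  1.81  0.57  0.57 -0.51]
shift [ 0.002  0.001 -0.008] twist -11.851 F [0.77 0.57 1.57]
```

```bash
python3 -m jog '[{"translation":[0,0,0],"twist":-0.6,"claw":20},{"translation":[0,0,0],"twist":-0.6,"claw":20},{"translation":[0,0,0],"twist":-0.6,"claw":20},{"translation":[0,0,0],"twist":-0.6,"claw":20},{"translation":[0,0,0],"twist":-0.6,"claw":20},{"translation":[0,0,0],"twist":0,"claw":20},{"translation":[0,0,0],"twist":0,"claw":20}]' >/dev/null; python3 m.py
python3 -m jog '[{"translation":[0,0,0],"twist":-0.6,"claw":20},{"translation":[0,0,0],"twist":-0.6,"claw":20},{"translation":[0,0,0],"twist":-0.6,"claw":20},{"translation":[0,0,0],"twist":-0.6,"claw":20},{"translation":[0,0,0],"twist":-0.6,"claw":20},{"translation":[0,0,0],"twist":-0.6,"claw":20},{"translation":[0,0,0],"twist":-0.6,"claw":20},{"translation":[0,0,0],"twist":0,"claw":20},{"translation":[0,0,0],"twist":0,"claw":20}]' >/dev/null; python3 m.py;  python3 d.py .5783 .0498 .0855 3.0
```

```text
p [0.5779 0.0496 0.085 ] F [-0.08  0.89  2.45] M [ 0.049 -0.055  0.031] contact at dx,dy mm 22.6 20.1
p [0.5785 0.0493 0.0852] F [1.8  0.04 2.48] M [-0.036 -0.431 -0.04 ] contact at dx,dy mm 173.7 -14.6
t 21.1667 pos [0.5785 0.0493 0.0852] yaw 2.5097 q [ 0.17  0.91 -0.59  1.81  0.78  0.67  0.06]
shift [ 0.012  0.008 -0.009] twist -4.682 F [1.8  0.04 2.48]
```

```bash
python3 -m jog '[{"translation":[0.01,0.01,0],"twist":-0.6,"claw":20},{"translation":[0,0,0],"twist":-0.6,"claw":20},{"translation":[0,0,0],"twist":-0.6,"claw":20},{"translation":[0,0,0],"twist":-0.6,"claw":20}]' ; python3 m.py
python3 -m jog '[{"translation":[0,0,0],"twist":-0.6,"claw":20},{"translation":[0,0,0],"twist":-0.6,"claw":20},{"translation":[0,0,0],"twist":-0.6,"claw":20},{"translation":[0,0,0],"twist":-0.5,"claw":20},{"translation":[0,0,0],"twist":0,"claw":20},{"translation":[0,0,0],"twist":0,"claw":20},{"translation":[0,0,0],"twist":0,"claw":20}]' ; python3 m.py;  python3 d.py .5783 .0498 .0855 3.0
python3 - <<'E'
from h import *
s=r.snapshot('side');t=r.snapshot('top')
z=lambda s,b:np.clip(cv2.resize(s['img'][b[1]:b[3],b[0]:b[2]],(390,390),interpolation=cv2.INTER_CUBIC)*1.5,0,255).astype(np.uint8)
cv2.imwrite('pics/f1.png',np.hstack([z(t,(165,170,245,250)),z(s,(190,220,270,300))])[:,:,::-1])
E
```

```text
clock: 21.5
tool_pos: [0.5789, 0.0497, 0.0853]
eef_rot: [0.188, 0.982, -0.0, 0.001]
contact_force: [1.7, -0.7, 1.9]
opening: 0.359
p [0.5789 0.0497 0.0853] F [ 1.69 -0.7   1.91] M [-0.042 -0.64  -0.079] contact at dx,dy mm 334.8 -22.1
clock: 22.08
tool_pos: [0.579, 0.0501, 0.0854]
eef_rot: [0.07, 0.998, 0.0, 0.001]
contact_force: [4.8, -0.8, 1.8]
opening: 0.357
p [0.579  0.0501 0.0854] F [ 4.81 -0.82  1.8 ] M [ 0.024 -1.148 -0.131] contact at dx,dy mm 638.0 13.1
t 22.0833 pos [0.579  0.0501 0.0854] yaw 3.0024 q [ 0.23  0.94 -0.71  1.8   0.89  0.75  0.46]
shift [ 0.018 -0.009 -0.004] twist 0.023 F [ 4.81 -0.82  1.8 ]
```

View pics/f1.png

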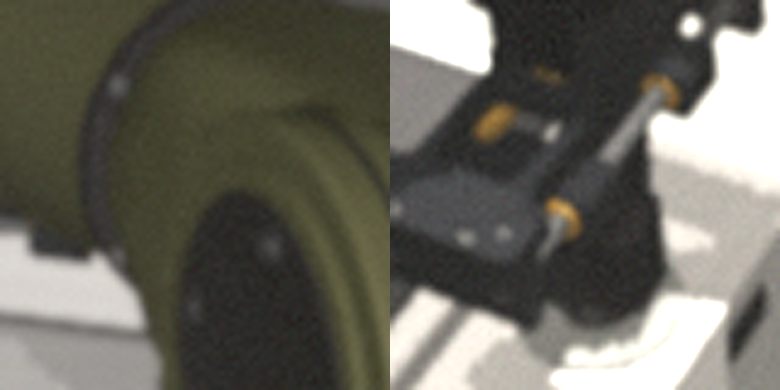

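```bash
python3 -m jog '[{"translation":[-0.03,0,0],"twist":0,"claw":20},{"translation":[0,0,0],"twist":0,"claw":20},{"translation":[0,0,0],"twist":0,"claw":20}]' ; python3 m.py
python3 -m jog '[{"translation":[0,0,0],"twist":0,"claw":36},{"translation":[0,0,0],"twist":0,"claw":40},{"translation":[0,0,0],"twist":0,"claw":50},{"translation":[0,0,0],"twist":0,"claw":55},{"translation":[0,0,0],"twist":0,"claw":55},{"translation":[0,0,0],"twist":0,"claw":55},{"translation":[0,0,-0.3],"twist":0,"claw":55},{"translation":[0,0,-0.6],"twist":0,"claw":55},{"translation":[0,0,-0.8],"twist":0,"claw":55},{"translation":[0,0,-0.8],"twist":0,"claw":55},{"translation":[0,0,-0.8],"twist":0,"claw":55},{"translation":[0.6,0,-0.6],"twist":0,"claw":55},{"translation":[0.9,0,0],"twist":0,"claw":55},{"translation":[0.9,0,0],"twist":0,"claw":55},{"translation":[0.9,0,0],"twist":0,"claw":55},{"translation":[0.6,0,0],"twist":0,"claw":55},{"translation":[0,0,0],"twist":0,"claw":55},{"translation":[0,0,0],"twist":0,"claw":55}]'
python3 - <<'E'
from h import *; import pickle
s=r.snapshot('side');t=r.snapshot('top');pickle.dump(dict(side=s,top=t),open('S2.pkl','wb'))
z=lambda s,b:np.clip(cv2.resize(s['img'][b[1]:b[3],b[0]:b[2]],(390,390),interpolation=cv2.INTER_CUBIC)*1.5,0,255).astype(np.uint8)
cv2.imwrite('pics/f2.png',np.hstack([z(t,(175,180,235,240)),z(s,(200,235,260,295))])[:,:,::-1])
for c in('top','side'):
  for l in('knob','knob_nose','off_rib'): print(c,l,[(np.round(x['location'],1).tolist(),round(x['confidence'],2)) for x in r.spot_point(l,c)[:5]])
E
```

```text
clock: 22.43
tool_pos: [0.5791, 0.05, 0.0852]
eef_rot: [0.068, 0.998, 0.0, 0.0]
contact_force: [3.4, 0.3, 2.5]
opening: 0.356
p [0.5791 0.05   0.0852] F [3.41 0.27 2.5 ] M [ 0.21  -0.851 -0.149] contact at dx,dy mm 340.7 84.0
clock: 23.93
tool_pos: [0.4238, 0.071, 0.2421]
eef_rot: [0.067, 0.998, -0.001, 0.001]
contact_force: [0.8, 0.1, 0.5]
opening: 0.551
top knob [([290.3, 373.5], 0.82), ([264.0, 335.8], 0.76), ([216.4, 204.5], 0.57)]
top knob_nose [([276.1, 372.8], 0.95), ([200.6, 206.7], 0.82), ([281.6, 336.3], 0.72)]
top off_rib [([201.5, 206.4], 0.58), ([217.0, 203.1], 0.39)]
side knob [([280.7, 232.6], 0.97), ([215.1, 318.3], 0.7), ([182.7, 281.2], 0.64)]
side knob_nose [([258.6, 216.5], 0.78), ([182.5, 279.8], 0.75), ([212.1, 334.1], 0.53), ([168.2, 360.7], 0.2)]
side off_rib [([270.2, 215.1], 0.9)]
```

View pics/f2.png

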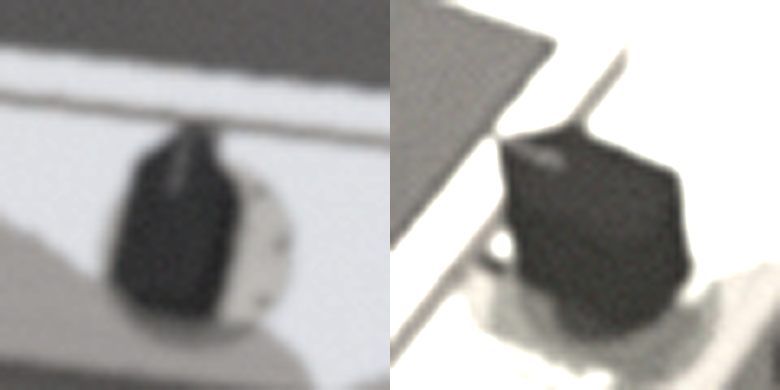

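Run:
```python
from fit import *
S=pickle.load(open('S2.pkl','rb'))
ms=[(S['top'],mask(S['top'],(188,200,214,232),75)),(S['side'],mask(S['side'],(214,253,252,290),75))]
for w in(ms[:1],ms[1:]):
  for z0 in(.074,.078,.084):
    R=differential_evolution(lambda p:cost((p[0],p[1],p[2],z0),w),[(.56,.60),(.03,.07),(-.6,.4)],seed=1,maxiter=25,popsize=10); print(z0,R.x.round(4),round(R.fun,3))
s=S['top'];print('nose dir',atz(s,200.6,206.7,.108),atz(s,216.4,204.5,.078))
```

```text
0.074 [ 0.5748  0.052  -0.2093] 0.103
0.078 [ 0.5737  0.0514 -0.2252] 0.102
0.084 [ 0.5724  0.0501 -0.2131] 0.101
0.074 [ 0.5812  0.0479 -0.4002] 0.108
0.078 [ 0.5795  0.0515 -0.4109] 0.11
0.084 [ 0.5768  0.0562 -0.4006] 0.114
nose dir [0.60630987 0.03927718 0.108     ] [0.57768988 0.04898657 0.078     ]
```

Run:
```python
from fit import *
S=pickle.load(open('S2.pkl','rb')); ims=[]
for c,l,t0,n in(('top',182,190,45),('side',208,245,50)):
    s=S[c]; F=390/n
    im=np.clip(cv2.resize(s['img'][t0:t0+n,l:l+n],(390,390),interpolation=cv2.INTER_CUBIC)*1.8,0,255).astype(np.uint8)[:,:,::-1].copy()
    xy={'top':(.5745,.0512),'side':(.5795,.0515)}[c]
    for a,col in((-.14,(0,0,255)),(-.32,(0,255,0))):
        q=((proj(s,knobpts(*xy,a,.078))-[l,t0]+.5)*F).astype(int)
        cv2.polylines(im,[q[7:]],True,col,1)
        cv2.polylines(im,[cv2.convexHull(q)],True,col,1)
    ims.append(im)
cv2.imwrite('pics/o.png',np.hstack(ims))
```

```text
(no output)
```

View pics/o.png

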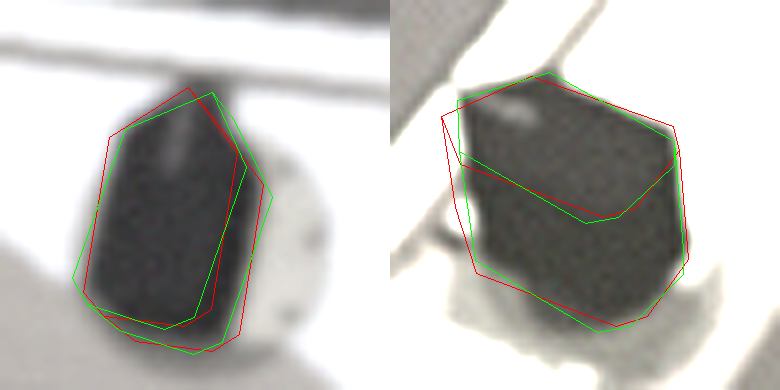

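```bash
python3 -m jog '[{"translation":[-0.6,0,0],"twist":-0.4,"claw":60},{"translation":[-0.9,0,0],"twist":0,"claw":60},{"translation":[-0.9,0,0],"twist":0,"claw":60},{"translation":[-0.9,0,0],"twist":0,"claw":60},{"translation":[-0.6,0,0],"twist":0,"claw":60},{"translation":[0,0,0],"twist":0,"claw":60},{"translation":[0,0,0],"twist":0,"claw":60},{"translation":[0,0,0],"twist":0,"claw":60}]' >/dev/null; python3 d.py .5784 .0497 .0875 3.04
```

```text
t 25.0 pos [0.5786 0.0556 0.2407] yaw 3.0478 q [ 0.31  0.76 -0.88  1.68  0.66  1.04  0.68]
shift [-0.015 -0.146  3.83 ] twist 0.075 F [-0.15 -0.3   0.41]
```

```bash
python3 -m jog '[{"translation":[0,-0.146,0],"twist":0,"claw":60},{"translation":[0,0,0.8],"twist":0,"claw":60},{"translation":[0,0,0.8],"twist":0,"claw":60},{"translation":[0,0,0.8],"twist":0,"claw":60},{"translation":[0,0,0.6],"twist":0,"claw":60},{"translation":[0,0,0],"twist":0,"claw":60},{"translation":[0,0,0],"twist":0,"claw":60},{"translation":[0,0,0],"twist":0,"claw":60}]' >/dev/null; python3 d.py .5784 .0497 .087 3.04
```

```text
t 25.6667 pos [0.5797 0.05   0.1228] yaw 3.0474 q [ 0.26  0.9  -0.77  1.78  0.84  0.82  0.55]
shift [ 0.032 -0.01   0.895] twist 0.07 F [0.16 0.4  0.26]
```

```bash
python3 -m jog '[{"translation":[0.03,-0.01,0.3],"twist":0,"claw":60},{"translation":[0,0,0.3],"twist":0,"claw":60},{"translation":[0,0,0.29],"twist":0,"claw":60},{"translation":[0,0,0],"twist":0,"claw":60},{"translation":[0,0,0],"twist":0,"claw":60}]' >/dev/null; python3 m.py
python3 -m jog '[{"translation":[0,0,0],"twist":0,"claw":45},{"translation":[0,0,0],"twist":0,"claw":40},{"translation":[0,0,0],"twist":0,"claw":36},{"translation":[0,0,0],"twist":0,"claw":20},{"translation":[0,0,0],"twist":0,"claw":20},{"translation":[0,0,0],"twist":0,"claw":20}]' 30; python3 m.py;python3 d.py .5784 .0497 .087 3.06
```

```text
p [0.5773 0.049  0.0846] F [ 0.02 -0.13 -0.43] M [ 0.089 -0.165 -0.014] contact at dx,dy mm -386.1 -208.4
clock: 26.58
tool_pos: [0.5782, 0.05, 0.086]
eef_rot: [0.047, 0.999, 0.001, 0.0]
contact_force: [-0.2, 1.2, 2.5]
opening: 0.372
p [0.5782 0.05   0.086 ] F [-0.19  1.21  2.48] M [ 0.464 -0.095 -0.039] contact at dx,dy mm 38.2 187.2
t 26.5833 pos [0.5782 0.05   0.086 ] yaw 3.0473 q [ 0.23  0.94 -0.72  1.8   0.89  0.76  0.5 ]
shift [-0.005 -0.006 -0.025] twist -0.121 F [-0.19  1.21  2.48]
```

```bash
python3 -m jog '[{"translation":[0,0,0],"twist":0,"claw":20},{"translation":[0,0,0],"twist":-0.15,"claw":20},{"translation":[0,0,0],"twist":-0.15,"claw":20},{"translation":[0,0,0],"twist":0,"claw":20},{"translation":[0,0,0],"twist":0,"claw":20}]' 60; python3 m.py;python3 d.py .5784 .0497 .087 3.06
```

```text
clock: 27.0
tool_pos: [0.5784, 0.0498, 0.0858]
eef_rot: [0.032, 1.0, 0.001, 0.0]
contact_force: [-0.1, 3.1, 2.8]
opening: 0.366
p [0.5784 0.0498 0.0858] F [-0.1   3.14  2.77] M [ 0.703 -0.276 -0.056] contact at dx,dy mm 99.6 253.4
t 27.0 pos [0.5784 0.0498 0.0858] yaw 3.0786 q [ 0.24  0.95 -0.73  1.8   0.9   0.76  0.53]
shift [-0.001 -0.003 -0.031] twist 0.177 F [-0.1   3.14  2.77]
```

```bash
python3 -m jog '[{"translation":[0,0,0],"twist":0,"claw":37},{"translation":[0,0,0],"twist":0,"claw":40},{"translation":[0,0,0],"twist":0,"claw":50},{"translation":[0,0,0],"twist":0,"claw":58},{"translation":[0,0,0],"twist":0,"claw":58},{"translation":[0,0,0],"twist":0,"claw":58},{"translation":[0,0,-0.3],"twist":0,"claw":58},{"translation":[0,0,-0.6],"twist":0,"claw":58},{"translation":[0,0,-0.8],"twist":0,"claw":58},{"translation":[0,0,-0.8],"twist":0,"claw":58},{"translation":[0,0,-0.8],"twist":0,"claw":58},{"translation":[0.6,0,-0.6],"twist":0,"claw":58},{"translation":[0.9,0,0],"twist":0,"claw":58},{"translation":[0.9,0,0],"twist":0,"claw":58},{"translation":[0.9,0,0],"twist":0,"claw":58},{"translation":[0.6,0,0],"twist":0,"claw":58},{"translation":[0,0,0],"twist":0,"claw":58},{"translation":[0,0,0],"twist":0,"claw":58}]'
python3 - <<'E'
from fit import *
S={c:r.snapshot(c) for c in('side','top')}
ms=[(S['top'],mask(S['top'],(188,200,214,232),75)),(S['side'],mask(S['side'],(214,253,252,290),75))]
for w in(ms[:1],ms[1:]):
    R=differential_evolution(lambda p:cost((p[0],p[1],p[2],.078),w),[(.56,.60),(.03,.07),(-.6,.4)],seed=1,maxiter=25,popsize=10); print(R.x.round(4),round(R.fun,3))
ims=[]
for c,l,t0,n in(('top',182,190,45),('side',208,245,50)):
    ims.append(np.clip(cv2.resize(S[c]['img'][t0:t0+n,l:l+n],(390,390),interpolation=cv2.INTER_CUBIC)*1.8,0,255).astype(np.uint8)[:,:,::-1])
    print(c,[(np.round(x['location'],1).tolist(),round(x['confidence'],2)) for x in r.spot_point('knob_nose',c)[:4]])
cv2.imwrite('pics/o2.png',np.hstack(ims))
E
```

```text
clock: 28.5
tool_pos: [0.4216, 0.0587, 0.2424]
eef_rot: [0.031, 1.0, -0.001, 0.001]
contact_force: [0.6, 0.2, -0.4]
opening: 0.581
[ 0.5741  0.0517 -0.2428] 0.106
[ 0.5795  0.0515 -0.3553] 0.108
top [([198.4, 205.3], 0.8), ([207.4, 370.3], 0.72), ([275.9, 373.6], 0.65), ([280.9, 338.9], 0.61)]
side [([182.9, 282.5], 0.78), ([214.4, 334.5], 0.65), ([257.7, 216.8], 0.61), ([190.7, 339.4], 0.57)]
```

View pics/o2.png

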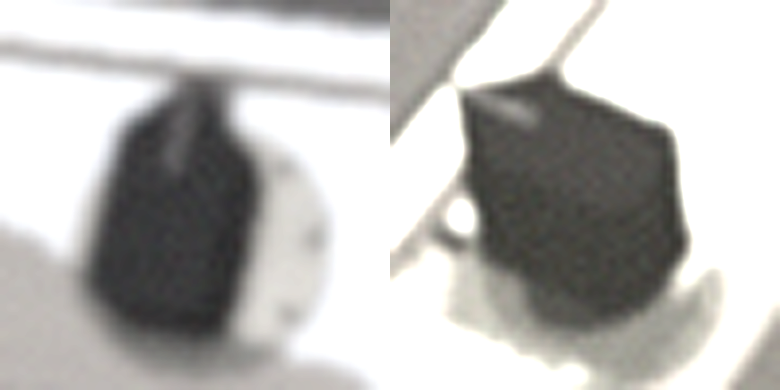

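Run:
```python
from h import *; import pickle
S2=pickle.load(open('S2.pkl','rb')); S3={c:r.snapshot(c) for c in('side','top')}; pickle.dump(S3,open('S3.pkl','wb'))
def line(s,p,q):
    o,d1=ray(s,p[1],p[0]); _,d2=ray(s,q[1],q[0]); n=np.cross(d1,d2); return n/np.linalg.norm(n)
def pt(c,u,v): F,l,t=(8.667,182,190) if c=='top' else (7.8,208,245); return (l+u/F-.5,t+v/F-.5)
for nm,S,a,b in(('S2',S2,((173,172),(188,112)),((535-390,118),(482-390,99))),('S3',S3,((172,168),(190,105)),((535-390,118),(470-390,95)))):
    n1=line(S['top'],*[pt('top',*x) for x in a]); n2=line(S['side'],*[pt('side',*x) for x in b])
    d=np.cross(n1,n2); d*=np.sign(d[0]); d/=np.linalg.norm(d); print(nm,d.round(3),'yaw',np.arctan2(d[1],d[0]).round(3))
    for c,P in(('top',a),('side',b)):
        for z in(.112,): q=[atz(S[c],pt(c,*x)[1],pt(c,*x)[0],z) for x in P]; e=q[1]-q[0]; print(' ',c,'flat-yaw',np.arctan2(e[1],e[0]).round(3))
s=S3['side'];print('rib side',atz(s,270.2,215.1,.066),'dial yaw',np.arctan2(*( (atz(s,270.2,215.1,.066)-[.578,.0518,0])[[1,0]])))
t=S3['top']
# warmer edges: back/front lines by gradient peaks along columns in S0
S0=pickle.load(open('S0.pkl','rb'))['top']; g=cv2.GaussianBlur(S0['img'].astype(np.float32).mean(2),(0,0),1); P=[]
for c in range(100,240,4):
    r0=90+(283+(c-92)*2.1*42/321)/2.1
    col=np.diff(g[:,c]); w=np.arange(int(r0)-6,int(r0)+7); k=w[np.argmin(col[w])]; P.append(atz(S0,k+.5,c,.06)[:2])
P=np.array(P); m=np.polyfit(P[:,1],P[:,0],1); res=P[:,0]-np.polyval(m,P[:,1]); k=abs(res)<.004; m=np.polyfit(P[k,1],P[k,0],1); print('front edge yaw',-np.arctan(m[0]),k.sum(),len(k))
```

```text
S2 [ 0.976 -0.2   -0.08 ] yaw -0.202
  top flat-yaw -0.221
  side flat-yaw -0.138
S3 [ 0.968 -0.223 -0.116] yaw -0.226
  top flat-yaw -0.255
  side flat-yaw -0.133
rib side [0.62135175 0.03516692 0.066     ] dial yaw -0.3663564148822801
front edge yaw -0.1378872357197114 35 35
```

```bash
python3 -c "
from plant import r; s=r.get_state(); print(s['clock'],s['contact_force'].round(2)); print(r.finish_job())"
```

```text
28.8 [-0.46  0.39 -0.27]
the job is handed in; nothing more can be done
None
```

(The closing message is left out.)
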